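# Make up a balance-weight set on the spring scale

## Task

Pull the cabinet's drawer out to its stop. Make up the balance-weight set: put the cast hub on the scale's pan and add ribbed steel weights, large and small, until the pointer comes to rest between the two bold marks; put every weight left over into the drawer and push the drawer fully home. Do not disturb the other things on the bench.

Things in the scene. Friction and masses are not known exactly. Their poses are not given: they have to be found in the camera images.
- big0_mid (a point): large balance weight: bare steel plate 50 x 40 mm (its x, y) and 10 mm thick, lying flat, with an upright rib 12 mm thick (along x), 40 mm long (along y) across the middle, 38 mm tall over all; about 0.30 kg (each within 5 %; sinks the pan about 27 mm). Point: on the centre line, 19 mm above its underside; z up. Three or four of these are present.
- big1_mid (a point): large balance weight: bare steel plate 50 x 40 mm (its x, y) and 10 mm thick, lying flat, with an upright rib 12 mm thick (along x), 40 mm long (along y) across the middle, 38 mm tall over all; about 0.30 kg (each within 5 %; sinks the pan about 27 mm). Point: on the centre line, 19 mm above its underside; z up. Three or four of these are present.
- big2_mid (a point): large balance weight: bare steel plate 50 x 40 mm (its x, y) and 10 mm thick, lying flat, with an upright rib 12 mm thick (along x), 40 mm long (along y) across the middle, 38 mm tall over all; about 0.30 kg (each within 5 %; sinks the pan about 27 mm). Point: on the centre line, 19 mm above its underside; z up. Three or four of these are present.
- big3_mid (a point): large balance weight: bare steel plate 50 x 40 mm (its x, y) and 10 mm thick, lying flat, with an upright rib 12 mm thick (along x), 40 mm long (along y) across the middle, 38 mm tall over all; about 0.30 kg (each within 5 %; sinks the pan about 27 mm). Point: on the centre line, 19 mm above its underside; z up. Three or four of these are present.
- small0_mid (a point): small balance weight: same shape, plate 34 x 26 mm (x, y) and 8 mm thick, upright rib 10 mm thick (along x), 26 mm long (along y), 38 mm tall over all; about 0.10 kg (each within 5 %; sinks the pan about 9 mm). Point: on the centre line, 19 mm above its underside; z up. Two to four are present.
- small1_mid (a point): small balance weight: same shape, plate 34 x 26 mm (x, y) and 8 mm thick, upright rib 10 mm thick (along x), 26 mm long (along y), 38 mm tall over all; about 0.10 kg (each within 5 %; sinks the pan about 9 mm). Point: on the centre line, 19 mm above its underside; z up. Two to four are present.
- small2_mid (a point): small balance weight: same shape, plate 34 x 26 mm (x, y) and 8 mm thick, upright rib 10 mm thick (along x), 26 mm long (along y), 38 mm tall over all; about 0.10 kg (each within 5 %; sinks the pan about 9 mm). Point: on the centre line, 19 mm above its underside; z up. Two to four are present.
- small3_mid (a point): small balance weight: same shape, plate 34 x 26 mm (x, y) and 8 mm thick, upright rib 10 mm thick (along x), 26 mm long (along y), 38 mm tall over all; about 0.10 kg (each within 5 %; sinks the pan about 9 mm). Point: on the centre line, 19 mm above its underside; z up. Two to four are present.
- pan (a joint): how far the spring scale's pan has sunk, in m: 0 empty, 0.13 at its lower stop, about 110 N/m, well damped (settles in about 1 s). The pointer is between the two bold marks from 0.078 to 0.092; the middle is 0.085.
- pan_floor (a point): centre of the floor of the scale's aluminium pan (200 mm along its x, 200 mm along its y outside, walls 5 mm thick and rising 9 mm above this floor); it stands 200 mm above the bench when empty and moves straight down with the load. At the pan's +x side a pointer moves over a white upright plate (top 225 mm above the bench) with 10 mm graduations and two bold black marks.
- hub_mid (a point): cast hub standing flange down on the bench, the first piece of the set, of unknown weight (0.14 to 0.53 kg): flange 62 mm across and 16 mm high, boss 34 mm across, 45 mm tall over all. Point: on its axis 22 mm above its underside.
- cab_drawer0 (a joint): how far the drawer is out, in m: 0 fully home, 0.166 at its stop; may start slightly open; runs with about 1 N friction.
- cab_drawer0_handle (a point): middle of the drawer's bar handle: an 11 mm thick, 120 mm long horizontal bar along this frame's y, 35 mm in front of the drawer's face, about 62 mm above the bench; the cabinet (240 x 240 x 100 mm high) has its top 38 mm above this. The drawer slides out along this frame's -x.
- drawer_floor (a point): middle of the front edge of the drawer's inner floor, against the inside of its front (inside, the drawer runs from x = 0 to 0.195 and y = -0.099 to 0.099, walls 62 mm high over their underside), axes as the handle's; 22 mm or so above the bench. With the drawer at its stop, the part from x = 0 to 0.16 is uncovered.
- stub: short piece of dark pipe, 48 mm across, 55 mm tall, standing; a bystander, not to be disturbed. Origin at its underside.
- magnet: red stepped welding magnet 45 x 30 x 32 mm; a bystander, not to be disturbed. Origin at its underside.
- spray: blue tin 60 mm across, 60 mm tall; a bystander, not to be disturbed. Origin at its underside.
- hammer: hammer; a bystander, not to be disturbed. Origin at its underside.
- wbrush: brush; a bystander, not to be disturbed. Origin at its underside.
- pliers: pliers with red grips; a bystander, not to be disturbed. Origin at its underside.

How it is judged:
By the outcome, as a careful person would: the job done as asked, in the order asked, and still so for the second after the job is handed in, with the robot touching nothing.
Of big0, big1, big2, big3 only 3 to 4 are there at a start; the rules pass over those that are not, and their reading is None.
Of small0, small1, small2, small3 only 2 to 4 are there at a start; the rules pass over those that are not, and their reading is None.
At some moment in a run one of big0, big1, big2, big3, small0, small1, small2, small3, hub may be knocked a few centimetres aside while the robot is not near it.
Once in a run the grip may slacken for a moment while it holds something.
It also fails if it takes over 210 s, if anything falls off the work surface, if the arm or the gripper's body presses on something with over 40 N, if the wrist force passes 120 N, or if a joint passes its speed limit or range.

## Robot

A 6-joint arm with a two-finger parallel gripper is mounted at the origin on the work surface. World frame = base frame: x ahead of the robot, y to its left, z up, the work surface at z = 0. Lengths are in m, angles in degrees, forces in N, time in s.
With the tool pointing down it reaches from about 0.3 to 0.75 m from the base axis. Payload 8.5 kg.
Tool frame: the origin (TCP) lies on the centre line of the jaws, within the pads' length; the fingertips stand 17 mm ahead of it and the grasp point (between the pads) lies 2 mm behind it (env.tcp_to_tips is the distance from the TCP to the fingertips, in m); z points along the fingers, y is the line along which they close (so a half turn about z gives the same grasp; the last joint's range is limited). The gripper opens to 85 mm and grips with 20 to 120 N. Pads are 22 mm wide; open, the fingers measure 114 mm over their backs; the gripper's body (76 mm by 85 mm) begins 54 mm behind the grasp point. The pads swing forward as they close: fully open they stand 13 mm farther back than shut.
Start: joints at [-88.024, 21.807, 74.336, -0, 83.858, -12.336], TCP at [0.136, -0.533, 0.248] pointing down, gripper open.
Joint ranges: [-178.18, 178.18], [-50.72, 133.34], [12.68, 142.11], [-81.47, 261.47], [9.98, 163.14], [-165.26, 165.26]. Speed limits (degrees/s): [136.94, 136.94, 180, 180, 180, 180].

## Interface

Orientations are given as a 3x3 rotation matrix whose columns are the frame's x, y, z axes.
In Python, from rig import env gives the robot as it stands. The module is installed in compiled form; this text tells all that it offers.
- The arm moves only by the shell command python3 -m pendant 'ROWS' [FORCE]. ROWS is JSON, a list of rows, each a list of 7 numbers: the opening, from 0 (shut) to 1 (fully open), then the shift along the tool's x, y, z in m, then the turn, a rotation vector about the tool's x, y, z in rad. A call has 1 to 5 rows; each row is the pose to reach, as a shift and turn from the pose commanded when the call began, along the tool's axes at that moment; what a row does not reach only later rows make up. A row lasts 1/8 s, in which the tool goes at most 62.5 mm and 10.7 degrees, less where a joint would pass 70% of its speed; a pose out of reach is approached as far as the arm can. A call with a gripper value outside its range is refused whole. The fingers move at their own pace and stop on an object; FORCE is the grip in N (left out, the last holds). Time passes only in rows, so rows that repeat a pose let the fingers close. It gives the time, the measured TCP pose, the force, the opening and the grip force at its end, in the units of the state.
- env.observe(): the state, without advancing time (a new reading comes with each control period).
- env.get_image(name): name is "scene" or "top"; returns a dict with "image" (384x512x3 uint8, blue, green, red), "fx", "fy", "cx", "cy" (pixels), "k1" (the pictures are not rectified: a ray, as slopes to the right and down, at radius r is drawn at 1 + k1 r^2 times it, then the intrinsics apply), "pose" (4x4, takes a point from camera to world coordinates). Camera axes: x right, y up, looking along -z (the intrinsics and any distortion apply to the point x, -y, -z); pixel columns grow to the right and rows downward; lengths in m; the calibration is good to about 2 mm. A picture is of the moment at which its call begins. There is no depth.
- env.close_job(): hands the job in; it is judged then, once.
Trained networks look in the newest picture that a camera, given by its name, has taken for a name from the list of things; names that differ only in an ending like _2 or _b are one class to them, and where a whole thing is asked for, a point or a joint stands for the part that bears it (a point fixed in the world has none). Each returns a list of dicts, best first, with "conf" (0 to 1); they miss things now and then, are a little off and sometimes report something else, mostly with a low value. They report only what shows in the picture. A call takes as long as a camera call.
- env.find_in(camera, thing): "bbox" ([centre column, centre row, width, height] in pixels, round what is visible of it).
- env.trace(camera, thing): "mask" (384x512 bool, what is visible of it) and "bbox" ([centre column, centre row, width, height] in pixels, round what is visible of it).
- env.tip_of(camera, thing): "centre" ([column, row] in pixels: a listed point, or the origin of a listed thing).
The state is a dict: "time_s": time; "q": joint angles; "qvel": joint speeds; "joint_efforts": joint torques, N m; "position": TCP position; "tool_rot": TCP orientation; "ft_force": force on the tool from outside, world axes, zero at the start; "wrist_torque": the same for the moment, N m; "grip_width": finger opening in m; "gripper_force": force on a finger pad.
Only numpy, scipy, OpenCV 4.12 (cv2) and the standard library are available. Lean on these libraries where they do the work, as an engineer would, in place of code of your own. Each camera call takes 0.05 s, during which the arm holds its last target. There are 200 camera calls.

## Working session

There is one attempt and no reset: what is moved stays moved. The work goes in short steps, Python scripts to look and compute and a shell command to move; the robot and the scene stay as the last step left them, time stands still between calls to the robot, and variables do not carry over. Pictures are saved under pics/ and viewed, at most 14 in all, crops included, and the job is handed in when it is done.

```bash
mkdir -p pics; cat > h.py <<'E'
import numpy as np, cv2
from rig import env
def ray(im,uv):
    x=(uv[0]-im['cx'])/im['fx']; y=(uv[1]-im['cy'])/im['fy']
    r=np.hypot(x,y); s=r
    for _ in range(20): s=r/(1+im['k1']*s*s)
    f=s/r if r>0 else 1
    P=np.array(im['pose']); return P[:3,3],P[:3,:3]@np.array([x*f,-y*f,-1])
def at(im,uv,z):
    o,d=ray(im,uv); return o+d*(z-o[2])/d[2]
def proj(im,p):
    P=np.array(im['pose']); c=P[:3,:3].T@(np.array(p)-P[:3,3]); x=c[0]/-c[2]; y=-c[1]/-c[2]
    k=1+im['k1']*(x*x+y*y); return np.array([im['cx']+im['fx']*x*k, im['cy']+im['fy']*y*k])
def st():
    s=env.observe(); print('t',round(s['time_s'],2),'p',np.round(s['position'],4),'R',np.round(s['tool_rot'],3).tolist(),'F',np.round(s['ft_force'],1),'w',round(s['grip_width'],4),'g',np.round(s['gripper_force'],1),'q',np.round(s['q'],1)); return s
E
python3 - <<'E'
from h import *
st()
for n in('scene','top'):
    im=env.get_image(n); cv2.imwrite(f'pics/{n}0.png',im['image']); print(n,np.round(im['pose'],3).tolist(),im['fx'],im['k1'])
    for t,z in (('big0_mid',.019),('small0_mid',.019),('hub_mid',.022),('pan_floor',.2),('cab_drawer0_handle',.062),('drawer_floor',.022),('stub',0),('magnet',0),('spray',0),('hammer',0),('wbrush',0),('pliers',0)):
        for d in env.tip_of(n,t)[:5]:
            if d['conf']>.2: print(t,round(d['conf'],2),np.round(d['centre']),np.round(at(im,d['centre'],z),3)[:2])
E
```

```text
t 0.0 p [ 0.1359 -0.5327  0.2477] R [[0.969, 0.247, -0.0], [0.247, -0.969, 0.002], [0.0, -0.001, -1.0]] F [-0.1 -0.3 -0.3] w 0.0852 g 0.0 q [-88.   21.8  74.4  -0.   83.9 -12.3]
scene [[-0.753, -0.455, 0.475, 1.051], [0.658, -0.53, 0.535, 0.504], [0.008, 0.715, 0.699, 0.929], [0.0, 0.0, 0.0, 1.0]] 349.70969894255586 -0.09101746053801141
big0_mid 0.76 [217. 247.] [ 0.685 -0.065]
small0_mid 0.68 [273. 212.] [ 0.446 -0.055]
small0_mid 0.27 [417. 276.] [0.292 0.424]
hub_mid 0.49 [287. 228.] [0.464 0.029]
pan_floor 0.78 [372. 266.] [0.506 0.347]
cab_drawer0_handle 0.89 [201. 178.] [ 0.558 -0.323]
drawer_floor 0.61 [192. 191.] [ 0.605 -0.324]
drawer_floor 0.49 [191. 144.] [ 0.444 -0.564]
stub 0.79 [233. 266.] [0.685 0.015]
magnet 0.75 [235. 267.] [0.684 0.022]
magnet 0.51 [272. 275.] [0.615 0.119]
spray 0.67 [193. 259.] [ 0.766 -0.088]
spray 0.54 [252. 250.] [0.6   0.007]
hammer 0.87 [238. 325.] [0.796 0.171]
hammer 0.7 [191. 259.] [ 0.77  -0.091]
hammer 0.38 [255. 221.] [ 0.511 -0.079]
wbrush 0.64 [421. 276.] [0.271 0.43 ]
top [[0.025, 0.981, -0.194, 0.278], [-1.0, 0.028, 0.013, -0.073], [0.018, 0.194, 0.981, 1.517], [0.0, 0.0, 0.0, 1.0]] 357.7214675051921 -0.053912259108317484
big0_mid 0.56 [245. 165.] [ 0.691 -0.049]
small0_mid 0.64 [245. 222.] [ 0.444 -0.057]
hub_mid 0.65 [225. 219.] [0.455 0.028]
pan_floor 0.78 [135. 196.] [0.51  0.356]
pan_floor 0.73 [210. 202.] [0.495 0.074]
cab_drawer0_handle 0.57 [206. 218.] [0.451 0.102]
cab_drawer0_handle 0.55 [308. 195.] [ 0.557 -0.317]
drawer_floor 0.75 [307. 185.] [ 0.61  -0.319]
magnet 0.55 [210. 186.] [0.6   0.102]
magnet 0.28 [245. 164.] [ 0.702 -0.048]
spray 0.73 [256. 149.] [ 0.771 -0.097]
hammer 0.57 [196. 144.] [0.786 0.173]
wbrush 0.7 [136. 262.] [0.264 0.395]
pliers 0.69 [366. 225.] [ 0.446 -0.574]
```

View pics/scene0.png

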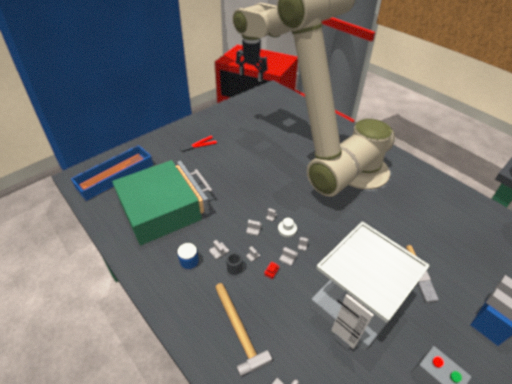

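View pics/top0.png

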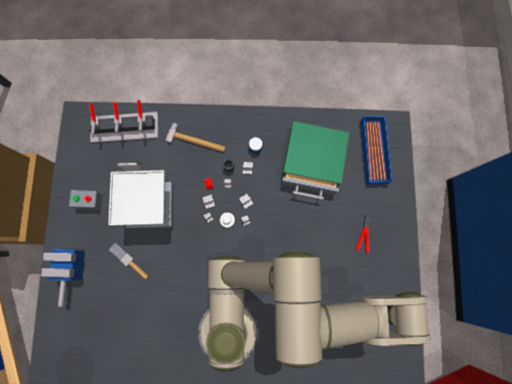

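The top view shows the cabinet around (315,160) with its handle at (308,195), the pan at (137,198), and the weights and hub between columns 205 and 255. I'll enlarge that part.

```bash
python3 - <<'E'
import cv2,numpy as np
a=cv2.imread('pics/top0.png')[145:240,190:270]; b=cv2.imread('pics/scene0.png')[195:290,195:325]
a=cv2.resize(a,None,fx=5,fy=5,interpolation=cv2.INTER_CUBIC); b=cv2.resize(b,None,fx=3,fy=3,interpolation=cv2.INTER_CUBIC)
c=np.zeros((475,790,3),np.uint8); c[:,:400]=a; c[:285,400:]=b; cv2.imwrite('pics/z1.png',c)
from h import *
for n in('top','scene'):
    im=env.get_image(n)
    for t in('big0','small0','hub'):
        for m in('_mid',):
            for d in env.trace(n,t+m)[:6]:
                print(n,t,round(d['conf'],2),np.round(d['bbox']),np.round(at(im,d['bbox'][:2],.019),3)[:2])
E
```

```text
top big0 0.66 [247. 168.   8.  16.] [ 0.677 -0.057]
top big0 0.18 [210. 185.  10.   8.] [0.6 0.1]
top small0 0.49 [228. 184.   8.  11.] [0.606 0.021]
top hub 0.61 [226. 220.  12.  14.] [0.45  0.022]
top hub 0.34 [311. 186.  56.  25.] [ 0.609 -0.335]
scene big0 0.49 [220. 251.  21.  19.] [ 0.687 -0.045]
scene big0 0.49 [289. 256.  19.  18.] [0.536 0.11 ]
scene small0 0.59 [272. 216.   4.  13.] [ 0.461 -0.045]
scene hub 0.76 [288. 228.  20.  17.] [0.458 0.029]
```

View pics/z1.png

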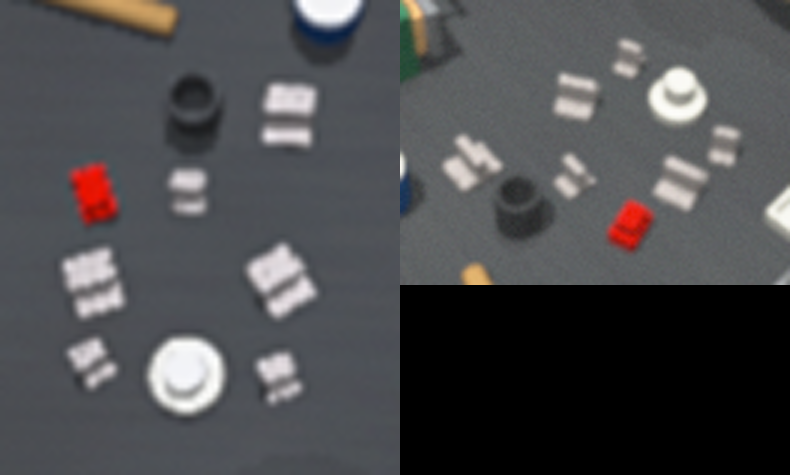

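The crop shows three large weights, at top-view pixels of about (248,168), (246,201) and (208,202). There are three small ones at (228,183), (208,217) and (246,220), with the hub at (227,220). I'll fit poses with models in both cameras.

```bash
cat >> h.py <<'E'
from scipy.optimize import minimize
def pts(kind):
    X,Y,T,r=(.025,.02,.01,.006) if kind=='b' else (.017,.013,.008,.005)
    B=lambda x,y,z0,z1:[[a*x,b*y,z] for a in(-1,1) for b in(-1,1) for z in(z0,z1)]
    return np.array(B(X,Y,0,T)+B(r,Y,T,.038))
S=4
def hullmask(im,P,x,y,a,z0,o,sz):
    c,s=np.cos(a),np.sin(a)
    W=np.c_[c*P[:,0]-s*P[:,1]+x, s*P[:,0]+c*P[:,1]+y, P[:,2]+z0]
    uv=np.array([proj(im,w) for w in W])
    h=cv2.convexHull(((uv-o+.5)*S*16-8).astype(np.int32).reshape(-1,1,2))
    m=np.zeros((sz*S,sz*S),np.uint8); cv2.fillConvexPoly(m,h,1,cv2.LINE_8,4); return m
def fit(ims,kind,x,y,z0=0,sz=26):
    P=pts(kind); data=[]
    for im in ims:
        c=np.round(proj(im,[x,y,z0+.015])).astype(int); o=c-sz//2
        g=im['image'][o[1]:o[1]+sz,o[0]:o[0]+sz].astype(np.float32)
        v=cv2.resize(g,None,fx=S,fy=S,interpolation=cv2.INTER_CUBIC).min(axis=2)
        m=(v>115).astype(np.uint8); m=cv2.morphologyEx(m,cv2.MORPH_CLOSE,np.ones((9,9)))
        n,l,stt,ce=cv2.connectedComponentsWithStats(m)
        k=min((i for i in range(1,n) if stt[i,4]>150),key=lambda i:np.hypot(*(ce[i]-sz*S/2)),default=0)
        if not k: continue
        h=cv2.convexHull(np.argwhere(l==k)[:,::-1].astype(np.int32)); t=np.zeros_like(m); cv2.fillConvexPoly(t,h,1); data.append((im,o,t))
    def cost(p): return sum((hullmask(im,P,p[0],p[1],p[2],z0,o,sz)!=t).sum()/t.sum() for im,o,t in data)
    best=None
    for a in np.radians(np.arange(-90,90,30)):
        r=minimize(cost,[x,y,a],method='Nelder-Mead',options=dict(initial_simplex=[[x,y,a],[x+.01,y,a],[x,y+.01,a],[x,y,a+.4]],maxiter=80))
        if best is None or r.fun<best.fun: best=r
    return best.x[0],best.x[1],(np.degrees(best.x[2])+90)%180-90,best.fun/len(data)
def weights(cands):
    ims=[env.get_image(n) for n in('top','scene')]
    for k,x,y in cands: print(k,np.round(fit(ims,k,x,y),3))
    return ims
E
python3 - <<'E'
from h import *
im=env.get_image('top')
C=[]
for k,u,v in(('b',248,168),('b',246,201),('b',208.5,201.5),('s',228,183),('s',208.3,217.5),('s',245.8,220)):
    p=at(im,(u,v),.015); C.append((k,p[0],p[1]))
ims=weights(C)
for im,n in zip(ims,('top','scene')):
    g=im['image'].astype(int); m=((g[...,1]>g[...,2]+30)&(g[...,1]>g[...,0]+15)).astype(np.uint8)
    m=(m>0)
    n_,l,s,_=cv2.connectedComponentsWithStats(m.astype(np.uint8)); k=1+np.argmax(s[1:,4])
    W=np.array([at(im,(u,v),.1)[:2] for v,u in np.argwhere(l==k)],np.float32)
    r=cv2.minAreaRect(W); print(n,'green',np.round(r[0],3),np.round(r[1],3),round(r[2],1))
# handle triangulation
a=env.tip_of('top','cab_drawer0_handle'); b=env.tip_of('scene','cab_drawer0_handle')
a=max((d for d in a if d['centre'][0]>280),key=lambda d:d['conf']); b=b[0]
for u,v,nm in((a,b,'handle'),):
    o1,d1=ray(ims[0],u['centre']); o2,d2=ray(ims[1],v['centre'])
    t=np.linalg.lstsq(np.c_[d1,-d2],o2-o1,rcond=None)[0]; print(nm,np.round(o1+d1*t[0],3),np.round(o2+d2*t[1],3))
a=np.hstack([cv2.resize(ims[0]['image'][170:210,280:340],None,fx=6.5,fy=6.5,interpolation=2),cv2.resize(ims[1]['image'][150:230,150:230],None,fx=3.25,fy=3.25,interpolation=2)])
c=cv2.resize(ims[1]['image'][220:350,310:430],None,fx=4,fy=4,interpolation=2)[:, :650]
o=np.zeros((260+330,650,3),np.uint8); o[:260,:a.shape[1]]=a[:260]; o[260:,:480]=c[190:520]; cv2.imwrite('pics/z2.png',o)
E
```

```text
b [ 0.684 -0.06  -5.269  0.103]
b [ 0.537 -0.057 30.999  0.101]
b [ 0.531  0.103 16.067  0.105]
s [0.614 0.025 1.601 0.12 ]
s [ 0.463  0.101 24.743  0.14 ]
s [ 0.455 -0.057 18.505  0.137]
top green [ 0.736 -0.344] [0.244 0.229] 80.0
scene green [ 0.748 -0.307] [0.322 0.229] 78.9
handle [ 0.542 -0.316  0.058] [ 0.552 -0.326  0.062]
```

View pics/z2.png

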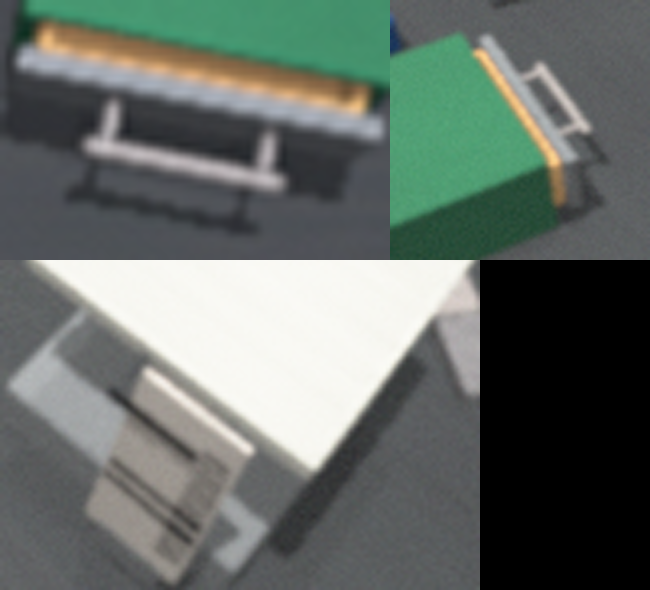

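The bar handle runs from about (293.5,192.5) to (323.7,198.3) in the top image, and the drawer is slightly open. The scale plate shows the pointer at the top and the two bold marks below it.

```bash
cat > plan.py <<'E'
import sys
from h import *
s=env.observe(); p=np.array(s['position']); R=np.array(s['tool_rot']); 
print('t',round(s['time_s'],2),'p',np.round(p,4),'w',round(s['grip_width'],4),'g',np.round(s['gripper_force'],1),'F',np.round(s['ft_force'],1))
a=np.degrees(np.arctan2(R[1,0],R[0,0]))
for w in sys.argv[1:]:
    x,y,z,b=map(float,w.split(',')); d=np.array([x,y,z])-p; t=(b-a+90)%180-90
    if abs(b)>360: t=0
    c,s_=np.cos(np.radians(a)),np.sin(np.radians(a)); sh=[c*d[0]+s_*d[1], s_*d[0]-c*d[1], -d[2]]
    print(w,'-> shift',np.round(sh,3),'rz',round(-np.radians(t),3),'deg',round(t),'rows',int(np.ceil(max(np.linalg.norm(d)/.0625,abs(t)/10.7))), 'q6~',round(90+np.degrees(np.arctan2(y,x))-(a+t)))
    p=np.array([x,y,z]); a+=t
E
python3 - <<'E'
from h import *
im=env.get_image('top'); A=at(im,(293.8,192.4),.0665);B=at(im,(323.5,198.2),.0665); print(A,B,(A+B)/2,np.linalg.norm(A-B),np.degrees(np.arctan2(A[1]-B[1],A[0]-B[0]))-90)
E
python3 plan.py .551,-.322,.17,80 .551,-.322,.062,80
```

```text
[ 0.56736139 -0.25545551  0.0665    ] [ 0.5463544  -0.37899167  0.0665    ] [ 0.55685789 -0.31722359  0.0665    ] 0.12530951958265307 -9.650680301706842
t 2.0 p [ 0.1359 -0.5329  0.2483] w 0.0854 g 0.0 F [-0.2  0.1  0.4]
.551,-.322,.17,80 -> shift [ 0.454 -0.102  0.078] rz -1.147 deg 66 rows 8 q6~ -20
.551,-.322,.062,80 -> shift [0.    0.    0.108] rz -0.0 deg 0 rows 2 q6~ -20
```

```bash
python3 -m pendant '[[0.3,0.46,-0.105,0.06,0,0,-1.147],[0.3,0.46,-0.105,0.06,0,0,-1.147],[0.3,0.46,-0.105,0.06,0,0,-1.147],[0.3,0.46,-0.105,0.06,0,0,-1.147],[0.3,0.46,-0.105,0.06,0,0,-1.147]]' 40 >/dev/null; python3 plan.py .556,-.318,.13,80 .556,-.318,.064,80
```

```text
t 2.62 p [ 0.4134 -0.3903  0.2088] w 0.0254 g 0.0 F [ 0.3  0.  -0.5]
.556,-.318,.13,80 -> shift [0.12  0.106 0.079] rz -0.203 deg 12 rows 3 q6~ -20
.556,-.318,.064,80 -> shift [0.    0.    0.066] rz -0.0 deg 0 rows 2 q6~ -20
```

```bash
python3 -m pendant '[[0.3,0.12,0.106,0.079,0,0,-0.203],[0.3,0.12,0.106,0.079,0,0,-0.203],[0.3,0.12,0.106,0.079,0,0,-0.203],[0.3,0.12,0.106,0.079,0,0,-0.203],[0.3,0.12,0.106,0.079,0,0,-0.203]]'; python3 plan.py .556,-.318,.064,80; python3 - <<'E'
from h import *
im=env.get_image('top'); o=cv2.resize(im['image'][150:230,260:350],None,fx=6,fy=6,interpolation=2); cv2.imwrite('pics/a1.png',o)
E
```

```text
time_s: 3.25
position: [0.5548, -0.3201, 0.1302]
tool_rot: [[0.179, 0.984, 0.0], [0.984, -0.179, -0.0], [-0.0, 0.0, -1.0]]
ft_force: [1.0, 0.3, 0.5]
grip_width: 0.0259
gripper_force: 0.0
t 3.25 p [ 0.5548 -0.3201  0.1302] w 0.0259 g 0.0 F [1.  0.3 0.5]
.556,-.318,.064,80 -> shift [0.002 0.001 0.066] rz -0.006 deg 0 rows 2 q6~ -20
```

Next I descend onto the bar, close, and check the width.

```bash
python3 -m pendant '[[0.3,0.002,0.001,0.03,0,0,0],[0.3,0.002,0.001,0.066,0,0,0],[0.3,0.002,0.001,0.066,0,0,0]]' | grep -E 'posi|ft|width'; python3 -m pendant '[[0,0,0,0,0,0,0],[0,0,0,0,0,0,0],[0,0,0,0,0,0,0],[0,0,0,0,0,0,0]]' 50| grep -E 'posi|ft|width|gripper'
```

```text
position: [0.5547, -0.3182, 0.0627]
ft_force: [0.6, 0.1, 0.5]
grip_width: 0.0255
position: [0.5568, -0.3191, 0.0658]
ft_force: [-1.5, -4.1, 7.0]
grip_width: 0.0085
gripper_force: 49.6
```

```bash
python3 -m pendant '[[0,0,-0.025,0,0,0,0],[0,0,-0.055,0,0,0,0],[0,0,-0.085,0,0,0,0],[0,0,-0.115,0,0,0,0],[0,0,-0.135,0,0,0,0]]' | grep -E 'posi|ft|width|gripper'; python3 -m pendant '[[0,0,-0.008,0,0,0,0],[0,0,-0.014,0,0,0,0],[0,0,-0.014,0,0,0,0]]'| grep -E 'posi|ft|width|gripper'
```

```text
position: [0.4237, -0.2956, 0.0658]
ft_force: [0.9, -8.1, 4.3]
grip_width: 0.0095
gripper_force: 49.8
position: [0.4144, -0.294, 0.0658]
ft_force: [21.4, -5.4, -4.7]
grip_width: 0.0085
gripper_force: 49.6
```

```bash
python3 -m pendant '[[0,0,-0.004,0,0,0,0],[0,0,-0.004,0,0,0,0]]' | grep -E 'posi|ft|width|gripper'; python3 -m pendant '[[0,0,0.004,0,0,0,0],[0.35,0,0.004,0,0,0,0],[0.35,0,0.004,0,0,0,0]]'| grep -E 'posi|ft|width|gripper';python3 -m pendant '[[0.4,0,0,-0.06,0,0,0],[0.4,0,0,-0.12,0,0,0],[0.4,0,0,-0.12,0,0,0]]'| grep -E 'posi|ft|width|gripper'; python3 - <<'E'
from h import *
ims=weights([('b',.684,-.06),('b',.537,-.057),('b',.531,.103),('s',.614,.025),('s',.463,.101),('s',.455,-.057)])
a=[]
for n,im in zip(('top','scene'),ims):
    d=env.tip_of(n,'hub_mid')[0]; print('hub',d['conf'],at(im,d['centre'],.022)[:2]); a.append(d['centre'])
    for t,z in(('pan_floor',.2),('cab_drawer0_handle',.062),('drawer_floor',.022)):
        for d in env.tip_of(n,t)[:2]: print(n,t,round(d['conf'],2),np.round(at(im,d['centre'],z),3)[:2])
a=cv2.resize(ims[0]['image'][130:240,110:350],None,fx=3.3,fy=3.3,interpolation=2); cv2.imwrite('pics/a2.png',a)
E
```

```text
position: [0.4141, -0.2941, 0.0659]
ft_force: [44.1, -3.2, -16.2]
grip_width: 0.0093
gripper_force: 49.3
position: [0.4095, -0.2908, 0.0641]
ft_force: [-0.1, 0.4, -0.1]
grip_width: 0.0299
gripper_force: 0.0
position: [0.4105, -0.2921, 0.1879]
ft_force: [-0.3, -0.1, -0.3]
grip_width: 0.0341
gripper_force: 0.0
b [ 0.685 -0.06  -4.959  0.094]
b [ 0.537 -0.057 30.574  0.096]
b [ 0.531  0.103 15.711  0.091]
s [0.614 0.025 2.375 0.111]
s [ 0.463  0.101 28.59   0.134]
s [ 0.455 -0.057 18.557  0.133]
hub 0.67 [0.46670624 0.00921063]
top pan_floor 0.88 [0.515 0.357]
top cab_drawer0_handle 0.7 [ 0.421 -0.286]
top drawer_floor 0.91 [ 0.482 -0.305]
hub 0.6 [0.46406622 0.03041282]
scene pan_floor 0.79 [0.51  0.342]
scene pan_floor 0.42 [0.856 0.247]
scene cab_drawer0_handle 0.73 [ 0.403 -0.289]
scene drawer_floor 0.68 [ 0.467 -0.297]
scene drawer_floor 0.28 [0.304 0.425]
```

View pics/a2.png

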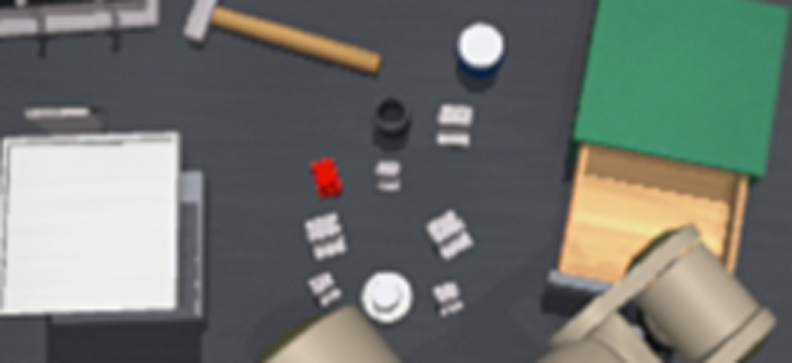

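The drawer is open to its stop, with the force rising to 44 N and no movement. Nothing else has moved: the hub is at top pixel (227,220) and the pan is square to the axes. Now the exact hub and pan positions.

```bash
python3 - <<'E'
from h import *
im=env.get_image('top'); g=im['image'].min(axis=2)
def comp(u,v,th):
    n,l,s,c=cv2.connectedComponentsWithStats((g>th).astype(np.uint8)); return np.argwhere(l==l[int(v),int(u)])[:,::-1], s[l[int(v),int(u)]]
for th in(140,170):
    p,s=comp(137,198,th); W=np.array([at(im,q,.209)[:2] for q in p],np.float32); r=cv2.minAreaRect(W); print('pan',s,np.round(r[0],3),np.round(r[1],3),r[2])
    p,s=comp(227,220,th); W=np.array([at(im,q,.012)[:2] for q in p],np.float32); c,r=cv2.minEnclosingCircle(W); print('hub',s,np.round(c,3),round(r,4))
im=env.get_image('scene'); g=im['image'].min(axis=2)
p,s=comp(288,228,150); W=np.array([at(im,q,.012)[:2] for q in p],np.float32); c,r=cv2.minEnclosingCircle(W); print('hub',s,np.round(c,3),round(r,4))
e=env.trace('scene','pan')
print([(round(d['conf'],2),np.round(d['bbox'])) for d in e[:2]])
E
python3 plan.py .46,.029,.15,90 .46,.029,.037,90 .46,.029,.29,90 .47,.4,.29,90
```

```text
pan [ 108  170   57   55 2937] [0.506 0.348] [0.204 0.205] 2.821361780166626
hub [220 213  15  15 180] [0.454 0.021] 0.0323
pan [ 109  170   55   55 2830] [0.505 0.349] [0.201 0.201] 3.6037192344665527
hub [220 213  14  14 154] [0.454 0.021] 0.0307
hub [     0      0    512    384 153338] [-1.044 -1.603] 2.8463
[(0.92, array([373., 273., 112.,  99.])), (0.72, array([273., 275.,  13.,  16.]))]
t 6.83 p [ 0.4097 -0.2912  0.1837] w 0.0345 g 0.0 F [ 0.3  0.5 -0.4]
.46,.029,.15,90 -> shift [ 0.324 -0.008  0.034] rz -0.181 deg 10 rows 6 q6~ 4
.46,.029,.037,90 -> shift [0.    0.    0.113] rz -0.0 deg 0 rows 2 q6~ 4
.46,.029,.29,90 -> shift [ 0.     0.    -0.253] rz -0.0 deg 0 rows 5 q6~ 4
.47,.4,.29,90 -> shift [ 0.371  0.01  -0.   ] rz -0.0 deg 0 rows 6 q6~ 40
```

```bash
python3 -m pendant '[[0.65,0.319,-0.012,0.034,0,0,-0.181],[0.65,0.319,-0.012,0.034,0,0,-0.181],[0.65,0.319,-0.012,0.034,0,0,-0.181],[0.65,0.319,-0.012,0.034,0,0,-0.181],[0.65,0.319,-0.012,0.034,0,0,-0.181]]'|grep pos;  python3 -m pendant '[[0.65,0.005,0,0,0,0,0],[0.65,0.005,0,0,0,0,0]]'|grep pos; python3 plan.py .456,.025,.1,90 .456,.025,.037,90 
```

```text
position: [0.4541, 0.0183, 0.1508]
position: [0.4541, 0.0213, 0.1509]
t 7.7 p [0.4541 0.0213 0.1509] w 0.0555 g 0.0 F [-0.5  0.2  0.5]
.456,.025,.1,90 -> shift [0.004 0.002 0.051] rz 0.002 deg 0 rows 1 q6~ 3
.456,.025,.037,90 -> shift [0.    0.    0.063] rz -0.0 deg 0 rows 2 q6~ 3
```

```bash
python3 -m pendant '[[0.65,0.004,0.002,0.05,0,0,0],[0.65,0.004,0.002,0.1,0,0,0],[0.65,0.004,0.002,0.113,0,0,0],[0.65,0.004,0.002,0.113,0,0,0]]'|grep -E 'pos|ft';  python3 -m pendant '[[0,0,0,0,0,0,0],[0,0,0,0,0,0,0],[0,0,0,0,0,0,0]]' 70|grep -E 'pos|ft|wid|gripper'; python3 -m pendant '[[0,0,0,-0.05,0,0,0],[0,0,0,-0.1,0,0,0],[0,0,0,-0.16,0,0,0],[0,0,0,-0.22,0,0,0],[0,0,0,-0.25,0,0,0]]'|grep -E 'pos|ft|wid|gripper'; python3 plan.py .46,.38,.3,90 .46,.38,.245,90
```

```text
position: [0.4564, 0.0244, 0.0382]
ft_force: [0.1, -0.4, 1.2]
position: [0.4568, 0.0249, 0.0396]
ft_force: [-1.4, -2.7, 7.9]
grip_width: 0.0321
gripper_force: 69.5
position: [0.4559, 0.0254, 0.2922]
ft_force: [0.3, -0.1, -3.3]
grip_width: 0.0319
gripper_force: 71.0
t 9.2 p [0.4559 0.0254 0.2922] w 0.0319 g 71.0 F [ 0.3 -0.1 -3.3]
.46,.38,.3,90 -> shift [ 0.355  0.004 -0.008] rz 0.001 deg 0 rows 6 q6~ 40
.46,.38,.245,90 -> shift [0.    0.    0.055] rz -0.0 deg 0 rows 1 q6~ 40
```

```bash
python3 -m pendant '[[0,0.06,0.0,0,0,0,0],[0,0.12,0.0,0,0,0,0],[0,0.18,0.0,0,0,0,0],[0,0.24,0.0,0,0,0,0],[0,0.3,0,0,0,0,0]]'|grep -E 'pos|ft|wid|gripper';  python3 -m pendant '[[0,0.06,0.0,0,0,0,0],[0,0.06,0.0,0.03,0,0,0],[0,0.06,0.0,0.045,0,0,0],[0,0.06,0.0,0.045,0,0,0]]' |grep -E 'pos|ft|wid|gripper'; python3 - <<'E'
from h import *
im=env.get_image('scene'); o=cv2.resize(im['image'][190:350,300:440],None,fx=3.7,fy=3.7,interpolation=2); cv2.imwrite('pics/a3.png',o)
E
```

```text
position: [0.4551, 0.3272, 0.2892]
ft_force: [0.8, -1.0, -1.7]
grip_width: 0.032
gripper_force: 71.0
position: [0.4556, 0.3846, 0.2427]
ft_force: [-0.6, 0.9, -1.3]
grip_width: 0.0319
gripper_force: 70.9
```

View pics/a3.png

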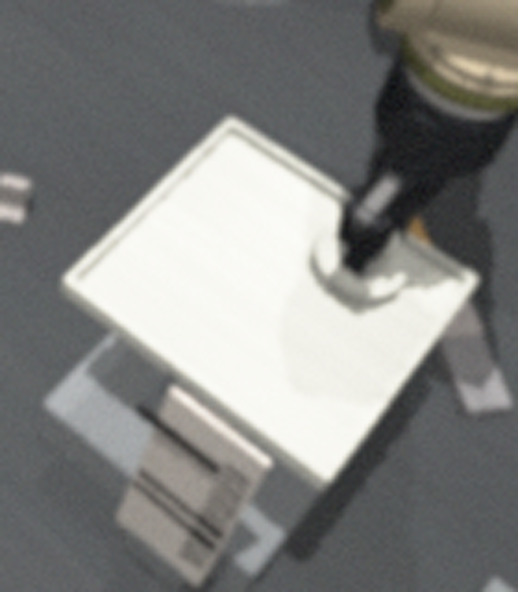

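The hub is just above the far right (−x,+y) part of the pan, clear of the walls. Releasing it.

```bash
python3 -m pendant '[[0.0,0,0,0.003,0,0,0],[0.5,0,0,0.003,0,0,0],[0.5,0,0,0.003,0,0,0],[0.5,0,0,0.003,0,0,0]]'|grep -E 'pos|ft|wid'; python3 -m pendant '[[0.5,0,0,-0.06,0,0,0],[0.5,0,0,-0.08,0,0,0]]'|grep -E 'pos|ft|wid'; python3 plan.py .531,.103,.15,106 .531,.103,.033,106 .531,.103,.033,16 
python3 plan.py .531,.103,.15,-74
```

```text
position: [0.4559, 0.3854, 0.2402]
ft_force: [-0.0, 0.1, -0.6]
grip_width: 0.0427
position: [0.4562, 0.3857, 0.3235]
ft_force: [0.3, -0.3, -0.1]
grip_width: 0.0429
t 11.12 p [0.4562 0.3857 0.3235] w 0.0429 g 0.0 F [ 0.3 -0.3 -0.1]
.531,.103,.15,106 -> shift [-0.283  0.075  0.174] rz -0.279 deg 16 rows 6 q6~ -5
.531,.103,.033,106 -> shift [0.    0.    0.117] rz -0.0 deg 0 rows 2 q6~ -5
.531,.103,.033,16 -> shift [ 0.  0. -0.] rz 1.571 deg -90 rows 9 q6~ 85
t 11.12 p [0.4562 0.3857 0.3235] w 0.0429 g 0.0 F [ 0.3 -0.3 -0.1]
.531,.103,.15,-74 -> shift [-0.283  0.075  0.174] rz -0.279 deg 16 rows 6 q6~ -5
```

```bash
python3 -m pendant '[[0.35,-0.06,0.016,0,0,0,-0.1],[0.35,-0.12,0.032,0,0,0,-0.2],[0.35,-0.18,0.048,0.01,0,0,-0.279],[0.35,-0.23,0.061,0.06,0,0,-0.279],[0.35,-0.27,0.072,0.11,0,0,-0.279]]'|grep -E 'pos|ft|wid'; python3 -m pendant '[[0.35,-0.012,0.0,0.05,0,0,0],[0.35,-0.012,0,0.06,0,0,0],[0.35,-0.012,0,0.06,0,0,0]]'|grep -E 'pos|ft|wid'; python3 plan.py .531,.103,.08,106 .531,.103,.031,106
cat >> h.py <<'E'
def gauge(name=None):
    im=env.get_image('scene')
    d=[e for e in env.trace('scene','pan') if e['bbox'][2]>60]
    if d: print('pan bbox',d[0]['conf'],d[0]['bbox'])
    for e in env.tip_of('scene','pan_floor')[:1]:
        o,r=ray(im,e['centre']); z=[(zz,np.hypot(*(o+r*(zz-o[2])/r[2]-[.506,.348,zz])[:2])) for zz in np.arange(.05,.25,.002)]; print('floor z',min(z,key=lambda t:t[1]))
    if name: cv2.imwrite(name,cv2.resize(im['image'][220:370,300:440],None,fx=4,fy=4,interpolation=2))
    return im
E
python3 -c "
from h import *
gauge('pics/g1.png')"
```

```text
position: [0.5263, 0.1213, 0.2186]
ft_force: [0.9, 0.3, -0.8]
grip_width: 0.0298
position: [0.5295, 0.1121, 0.16]
ft_force: [0.2, 0.6, 0.8]
grip_width: 0.0299
t 12.12 p [0.5295 0.1121 0.16  ] w 0.0299 g 0.0 F [0.2 0.6 0.8]
.531,.103,.08,106 -> shift [-0.009 -0.001  0.08 ] rz 0.001 deg 0 rows 2 q6~ -5
.531,.103,.031,106 -> shift [0.    0.    0.049] rz -0.0 deg 0 rows 1 q6~ -5
pan bbox 0.94 [369.5, 276.6, 107.7, 94.3]
floor z (np.float64(0.1820000000000001), np.float64(0.001120520626645764))
```

View pics/g1.png

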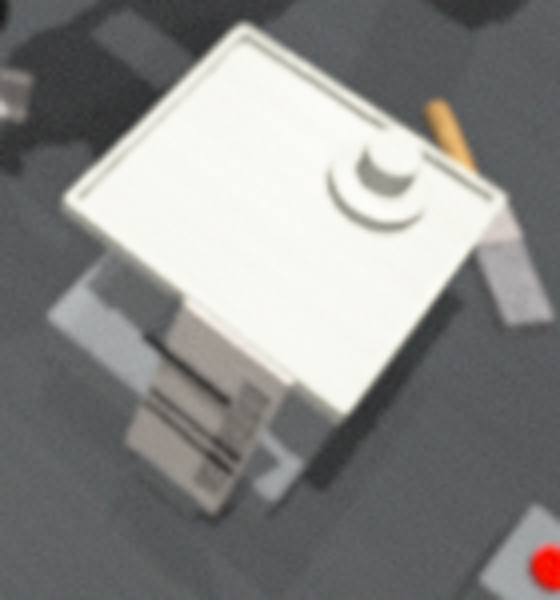

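The hub stands well on the pan. The pointer went down about 4 px of the roughly 20 px to the middle of the marks, so the sink is about 17 mm and the hub about 0.19 kg. It needs two large weights plus one or two small ones.

```bash
python3 -m pendant '[[0.35,-0.009,-0.001,0.05,0,0,0],[0.35,-0.009,-0.001,0.1,0,0,0],[0.35,-0.009,-0.001,0.128,0,0,0],[0.35,-0.009,-0.001,0.128,0,0,0]]'|grep -E 'pos|ft'; python3 -m pendant '[[0,0,0,0,0,0,0],[0,0,0,0,0,0,0],[0,0,0,0,0,0,0]]' 60|grep -E 'pos|ft|wid|gripper';python3 -m pendant '[[0,0,0,-0.05,0,0,0],[0,0,0,-0.11,0,0,0],[0,0,0,-0.17,0,0,0],[0,0,0,-0.23,0,0,0],[0,0,0,-0.25,0,0,0]]'|grep -E 'pos|ft|wid|gripper'; python3 plan.py .555,.39,.28,93 .555,.39,.216,93
```

```text
position: [0.5305, 0.103, 0.0307]
ft_force: [0.2, 0.7, 0.2]
position: [0.532, 0.1028, 0.0331]
ft_force: [0.6, 1.1, 7.9]
grip_width: 0.0106
gripper_force: 59.9
position: [0.5309, 0.1027, 0.2857]
ft_force: [-0.1, 0.3, -3.1]
grip_width: 0.0108
gripper_force: 59.6
t 13.78 p [0.5309 0.1027 0.2857] w 0.0108 g 59.6 F [-0.1  0.3 -3.1]
.555,.39,.28,93 -> shift [0.27  0.103 0.006] rz 0.227 deg -13 rows 5 q6~ 32
.555,.39,.216,93 -> shift [0.    0.    0.064] rz -0.0 deg 0 rows 2 q6~ 32
```

```bash
python3 -m pendant '[[0,0.06,0.022,0,0,0,0.05],[0,0.12,0.046,0,0,0,0.1],[0,0.18,0.07,0,0,0,0.16],[0,0.23,0.09,0,0,0,0.227],[0,0.27,0.103,0.006,0,0,0.227]]'|grep -E 'pos|ft|wid|gripper';  python3 -m pendant '[[0,0,0.0,0.02,0,0,0],[0,0,0.0,0.045,0,0,0],[0,0,0.0,0.065,0,0,0],[0,0,0,0.069,0,0,0]]' |grep -E 'pos|ft|wid|gripper'; python3 plan.py
```

```text
position: [0.5545, 0.3929, 0.2756]
ft_force: [0.4, -0.4, -3.1]
grip_width: 0.0107
gripper_force: 59.5
position: [0.5545, 0.3903, 0.2054]
ft_force: [-0.2, -1.3, -1.3]
grip_width: 0.0107
gripper_force: 59.7
t 14.9 p [0.5545 0.3903 0.2054] w 0.0107 g 59.7 F [-0.2 -1.3 -1.3]
```

```bash
python3 -m pendant '[[0.3,0,0,0,0,0,0],[0.3,0,0,0,0,0,0],[0.3,0,0,0,0,0,0]]'|grep -E 'pos|ft|wid'; python3 -m pendant '[[0.3,0,0,-0.05,0,0,0],[0.3,0,0,-0.09,0,0,0]]'|grep -E 'pos|ft|wid'; python3 plan.py .537,-.057,.14,120.6 .537,-.057,.033,120.6
```

```text
position: [0.5554, 0.3906, 0.207]
ft_force: [0.3, 0.1, -0.6]
grip_width: 0.0255
position: [0.5552, 0.3905, 0.2983]
ft_force: [1.0, 0.1, 0.0]
grip_width: 0.0258
t 15.53 p [0.5552 0.3905 0.2983] w 0.0258 g 0.0 F [1.  0.1 0. ]
.537,-.057,.14,120.6 -> shift [-0.446 -0.042  0.158] rz -0.482 deg 28 rows 8 q6~ -37
.537,-.057,.033,120.6 -> shift [0.    0.    0.107] rz -0.0 deg 0 rows 2 q6~ -37
```

```bash
python3 -m pendant '[[0.35,-0.06,-0.006,0,0,0,-0.1],[0.35,-0.12,-0.011,0,0,0,-0.2],[0.35,-0.18,-0.017,0,0,0,-0.3],[0.35,-0.235,-0.022,0.03,0,0,-0.4],[0.35,-0.29,-0.027,0.06,0,0,-0.482]]'|grep -E 'pos'; python3 plan.py .537,-.057,.14,120.6
python3 - <<'E'
from h import *
ims=weights([('b',.684,-.06),('b',.537,-.057),('s',.614,.025),('s',.463,.101),('s',.455,-.057)])
gauge()
E
```

```text
position: [0.5433, 0.0983, 0.2365]
t 16.15 p [0.5433 0.0983 0.2365] w 0.0299 g 0.0 F [ 1.   0.4 -1. ]
.537,-.057,.14,120.6 -> shift [-0.13  -0.085  0.096] rz 0.003 deg 0 rows 3 q6~ -37
b [ 0.685 -0.06  -5.418  0.096]
b [ 0.537 -0.057 31.221  0.098]
s [0.614 0.024 2.108 0.116]
s [ 0.46   0.096 34.288  3.368]
s [ 0.455 -0.057 20.1    0.134]
pan bbox 0.74 [367.2, 281.1, 103.6, 98.5]
floor z (np.float64(0.14800000000000008), np.float64(0.0010563551846144168))
```

```bash
python3 -m pendant '[[0.35,-0.05,-0.03,0.03,0,0,0],[0.35,-0.095,-0.06,0.06,0,0,0],[0.35,-0.13,-0.085,0.096,0,0,0],[0.35,-0.13,-0.085,0.13,0,0,0],[0.35,-0.13,-0.085,0.13,0,0,0]]'|grep -E 'pos'; python3 plan.py .537,-.057,.033,121
```

```text
position: [0.5364, -0.0541, 0.1054]
t 17.02 p [ 0.5364 -0.0541  0.1054] w 0.0296 g 0.0 F [ 0.   0.7 -0.3]
.537,-.057,.033,121 -> shift [-0.003 -0.001  0.072] rz -0.006 deg 0 rows 2 q6~ -37
```

```bash
python3 -m pendant '[[0.35,-0.003,-0.001,0.04,0,0,0],[0.35,-0.003,-0.001,0.071,0,0,0],[0.35,-0.003,-0.001,0.071,0,0,0]]'|grep -E 'pos|ft'; python3 -m pendant '[[0,0,0,0,0,0,0],[0,0,0,0,0,0,0],[0,0,0,0,0,0,0]]' 60|grep -E 'pos|ft|wid|gripper';python3 -m pendant '[[0,0,0,-0.05,0,0,0],[0,0,0,-0.11,0,0,0],[0,0,0,-0.17,0,0,0],[0,0,0,-0.23,0,0,0],[0,0,0,-0.23,0,0,0]]'|grep -E 'pos|ft|wid|gripper'; python3 plan.py .557,.335,.27,93 .557,.335,.19,93
```

```text
position: [0.5377, -0.057, 0.0357]
ft_force: [0.5, 0.2, 0.0]
position: [0.5388, -0.058, 0.0378]
ft_force: [1.3, 2.6, 8.0]
grip_width: 0.0109
gripper_force: 60.7
position: [0.5382, -0.0582, 0.2709]
ft_force: [-0.8, -0.4, -3.5]
grip_width: 0.0105
gripper_force: 59.5
t 18.4 p [ 0.5382 -0.0582  0.2709] w 0.0105 g 59.5 F [-0.8 -0.4 -3.5]
.557,.335,.27,93 -> shift [0.329 0.217 0.001] rz 0.483 deg -28 rows 7 q6~ 28
.557,.335,.19,93 -> shift [0.   0.   0.08] rz -0.0 deg 0 rows 2 q6~ 28
```

```bash
python3 -m pendant '[[0,0.05,0.033,0,0,0,0.1],[0,0.1,0.066,0,0,0,0.2],[0,0.15,0.099,0,0,0,0.3],[0,0.2,0.132,0,0,0,0.4],[0,0.25,0.165,0,0,0,0.483]]'|grep -E 'pos|ft|wid|gripper';  python3 plan.py .557,.335,.26,93 .557,.335,.19,93
```

```text
position: [0.551, 0.2429, 0.2643]
ft_force: [0.8, -1.0, -3.1]
grip_width: 0.0108
gripper_force: 59.4
t 19.02 p [0.551  0.2429 0.2643] w 0.0108 g 59.4 F [ 0.8 -1.  -3.1]
.557,.335,.26,93 -> shift [0.092 0.01  0.004] rz -0.004 deg 0 rows 2 q6~ 28
.557,.335,.19,93 -> shift [0.   0.   0.07] rz -0.0 deg 0 rows 2 q6~ 28
```

```bash
python3 -m pendant '[[0,0.05,0.005,0,0,0,0],[0,0.092,0.01,0.004,0,0,0],[0,0.092,0.01,0.035,0,0,0],[0,0.092,0.01,0.065,0,0,0],[0,0.092,0.01,0.074,0,0,0]]'|grep -E 'pos|ft|wid|gripper';  python3 -m pendant '[[0,0,0,0.004,0,0,0],[0,0,0,0.004,0,0,0]]'|grep -E 'pos|ft|wid'
```

```text
position: [0.556, 0.3331, 0.1887]
ft_force: [0.1, 0.5, -2.8]
grip_width: 0.0102
gripper_force: 59.5
position: [0.5573, 0.3334, 0.1881]
ft_force: [0.3, 0.3, -1.4]
grip_width: 0.0102
```

Supported partly by the pan (−1.4 N). Release.

```bash
python3 -m pendant '[[0.3,0,0,0,0,0,0],[0.3,0,0,0,0,0,0],[0.3,0,0,0,0,0,0]]'|grep -E 'pos|ft|wid'; python3 -m pendant '[[0.3,0,0,-0.05,0,0,0],[0.3,0,0,-0.1,0,0,0],[0.3,-0.06,0,-0.1,0,0,0],[0.3,-0.12,0,-0.1,0,0,0],[0.3,-0.18,0,-0.1,0,0,0]]'|grep -E 'pos|ft|wid'; python3 - <<'E'
from h import *
ims=weights([('b',.684,-.06),('s',.614,.025),('s',.463,.101),('s',.455,-.057)])
gauge('pics/g2.png')
E
```

```text
position: [0.5573, 0.3334, 0.1879]
ft_force: [0.7, -0.5, 0.5]
grip_width: 0.0255
position: [0.5662, 0.152, 0.2877]
ft_force: [1.4, -0.1, -0.3]
grip_width: 0.026
b [ 0.685 -0.06  -6.821  0.097]
s [0.614 0.024 1.597 0.13 ]
s [ 0.463  0.101 26.685  0.151]
s [ 0.455 -0.057 19.624  0.142]
pan bbox 0.92 [366.8, 286.3, 103.3, 94.8]
floor z (np.float64(0.13600000000000007), np.float64(0.0006813624126620172))
```

View pics/g2.png

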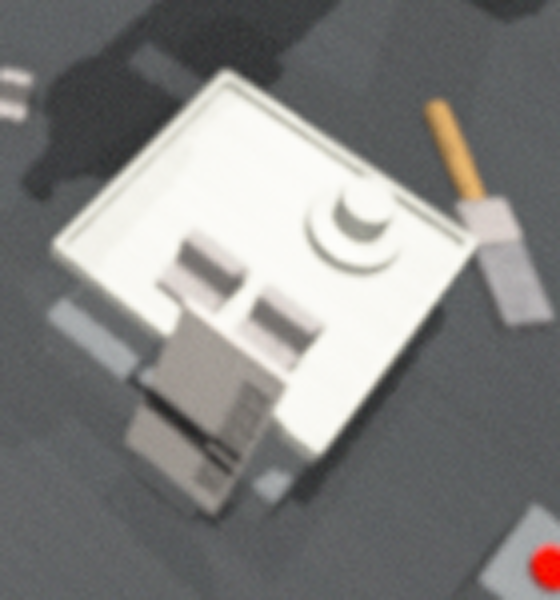

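```bash
python3 - <<'E'
from h import *
im=gauge()
R=lambda a:np.array([[np.cos(a),-np.sin(a)],[np.sin(a),np.cos(a)]])
for c in((.1,.1),(.1,-.1),(-.1,-.1),(-.1,.1)):
    w=np.array([.506,.348])+R(np.radians(3))@c
    print(c,[np.round(proj(im,[*w,.209-s]),1).tolist() for s in(0,.02,.04,.06,.07,.085)])
E
python3 plan.py .614,.025,.14,92 .614,.025,.035,92; python3 plan.py .463,.101,.14,116.7 .463,.101,.035,116.7
```

```text
pan bbox 0.89 [367.1, 285.9, 102.6, 94.5]
floor z (np.float64(0.13600000000000007), np.float64(0.002553349890588159))
(0.1, 0.1) [[387.1, 318.7], [384.4, 322.7], [381.9, 326.5], [379.4, 330.2], [378.2, 332.0], [376.5, 334.7]]
(0.1, -0.1) [[316.0, 264.1], [314.8, 268.6], [313.7, 273.0], [312.6, 277.2], [312.1, 279.2], [311.3, 282.3]]
(-0.1, -0.1) [[361.3, 220.7], [359.7, 225.4], [358.0, 230.0], [356.5, 234.4], [355.7, 236.6], [354.5, 239.8]]
(-0.1, 0.1) [[428.2, 264.4], [425.3, 268.9], [422.5, 273.2], [419.8, 277.3], [418.4, 279.4], [416.4, 282.4]]
t 21.3 p [0.5662 0.1549 0.2873] w 0.0254 g 0.0 F [-0.6  0.6 -0.6]
.614,.025,.14,92 -> shift [-0.132  0.041  0.147] rz 0.018 deg -1 rows 4 q6~ 0
.614,.025,.035,92 -> shift [0.    0.    0.105] rz -0.0 deg 0 rows 2 q6~ 0
t 21.3 p [0.5662 0.1549 0.2873] w 0.0254 g 0.0 F [-0.6  0.6 -0.6]
.463,.101,.14,116.7 -> shift [-0.048 -0.106  0.147] rz -0.413 deg 24 rows 4 q6~ -14
.463,.101,.035,116.7 -> shift [0.    0.    0.105] rz -0.0 deg 0 rows 2 q6~ -14
```

In the picture the hub and two large weights sit flat on the pan. The pointer is just above the upper bold mark, about 14 px of 20, which is roughly 70 mm. Next is one small weight, then I'll look again.

```bash
python3 -m pendant '[[0.35,-0.02,-0.05,0.05,0,0,-0.15],[0.35,-0.04,-0.09,0.1,0,0,-0.3],[0.35,-0.048,-0.106,0.147,0,0,-0.413],[0.35,-0.048,-0.106,0.18,0,0,-0.413],[0.35,-0.048,-0.106,0.18,0,0,-0.413]]'|grep -E 'pos'; python3 plan.py .463,.101,.036,117
```

```text
position: [0.462, 0.1009, 0.106]
t 21.93 p [0.462  0.1009 0.106 ] w 0.0303 g 0.0 F [ 1.4 -0.2  0.2]
.463,.101,.036,117 -> shift [-0.     0.001  0.07 ] rz -0.006 deg 0 rows 2 q6~ -15
```

```bash
python3 -m pendant '[[0.35,0,0.001,0.04,0,0,0],[0.35,0,0.001,0.071,0,0,0],[0.35,0,0.001,0.071,0,0,0]]'|grep -E 'pos|ft'; python3 -m pendant '[[0,0,0,0,0,0,0],[0,0,0,0,0,0,0],[0,0,0,0,0,0,0]]' 60|grep -E 'pos|ft|wid|gripper';python3 -m pendant '[[0,0,0,-0.05,0,0,0],[0,0,0,-0.11,0,0,0],[0,0,0,-0.17,0,0,0],[0,0,0,-0.21,0,0,0],[0,0,0,-0.21,0,0,0]]'|grep -E 'pos|ft|wid|gripper'; python3 plan.py .47,.31,.25,93 .47,.31,.168,93
```

```text
position: [0.4642, 0.1013, 0.0364]
ft_force: [-0.5, 0.6, 0.0]
position: [0.4652, 0.1009, 0.0383]
ft_force: [0.6, 2.1, 6.4]
grip_width: 0.0085
gripper_force: 60.5
position: [0.4646, 0.1008, 0.2502]
ft_force: [-0.3, 0.0, -1.3]
grip_width: 0.0087
gripper_force: 59.4
t 23.3 p [0.4646 0.1008 0.2502] w 0.0087 g 59.4 F [-0.3  0.  -1.3]
.47,.31,.25,93 -> shift [0.185 0.099 0.   ] rz 0.412 deg -24 rows 4 q6~ 30
.47,.31,.168,93 -> shift [0.    0.    0.082] rz -0.0 deg 0 rows 2 q6~ 30
```

```bash
python3 -m pendant '[[0,0.05,0.027,0,0,0,0.1],[0,0.1,0.054,0,0,0,0.2],[0,0.145,0.078,0,0,0,0.3],[0,0.185,0.099,0,0,0,0.412],[0,0.185,0.099,0,0,0,0.412]]'|grep -E 'pos|ft|wid|gripper';  python3 -m pendant '[[0,0,0,0.04,0,0,0],[0,0,0,0.07,0,0,0],[0,0,0,0.08,0,0,0],[0,0,0,0.084,0,0,0],[0,0,0,0.086,0,0,0]]'|grep -E 'pos|ft|wid|gripper'
```

```text
position: [0.4685, 0.3127, 0.2453]
ft_force: [0.0, 0.2, -1.0]
grip_width: 0.0087
gripper_force: 59.3
position: [0.4699, 0.3103, 0.1612]
ft_force: [-0.6, -0.7, -0.6]
grip_width: 0.0081
gripper_force: 59.5
```

```bash
python3 -m pendant '[[0.3,0,0,0,0,0,0],[0.3,0,0,0,0,0,0],[0.3,0,0,0,0,0,0]]'|grep -E 'pos|ft|wid'; python3 -m pendant '[[0.3,0,0,-0.06,0,0,0],[0.3,0,0,-0.12,0,0,0],[0.3,-0.06,0,-0.12,0,0,0],[0.3,-0.12,0,-0.12,0,0,0],[0.3,-0.18,0,-0.12,0,0,0]]'|grep -E 'pos|ft|wid'; python3 - <<'E'
from h import *
im=gauge()
ims=weights([('b',.684,-.06),('s',.614,.025),('s',.455,-.057)])
a=im['image']; o=np.hstack([cv2.resize(a[290:345,325:375],None,fx=8,fy=8,interpolation=2),cv2.resize(a[220:330,310:410],None,fx=4,fy=4,interpolation=2)]); cv2.imwrite('pics/g3.png',o)
E
```

```text
position: [0.4696, 0.3105, 0.1607]
ft_force: [-0.3, -0.3, 0.3]
grip_width: 0.0257
position: [0.4788, 0.1291, 0.2807]
ft_force: [0.9, 0.3, -0.6]
grip_width: 0.0258
pan bbox 0.73 [366.8, 286.9, 105.4, 95.6]
floor z (np.float64(0.12600000000000006), np.float64(0.0034748397568900315))
b [ 0.684 -0.06  -6.373  0.106]
s [0.614 0.025 0.531 0.137]
s [ 0.455 -0.057 18.409  0.151]
```

View pics/g3.png

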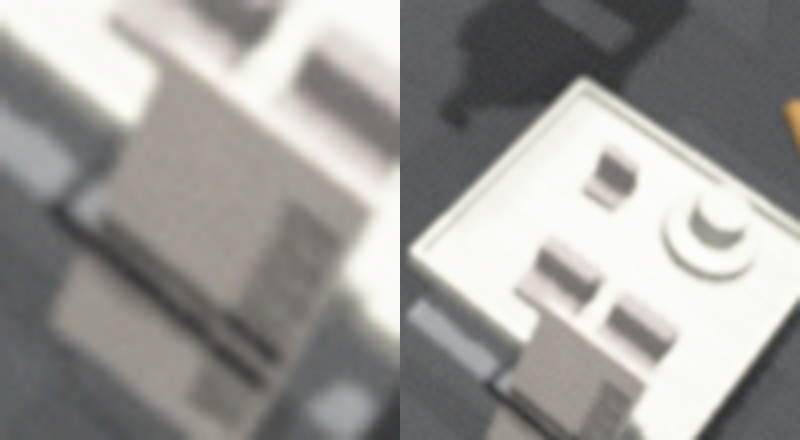

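The pointer is now very near the marks, and all pieces lie flat on the pan. It's too close to call by eye, so I'll measure the sink subpixel from the pan's back edges, calibrated on the first (empty) picture.

```bash
cat >> h.py <<'E'
from scipy.optimize import least_squares
def edges(im,g,s0):
    out=[]
    for A,B in(((.1,-.1),(-.1,-.1)),((-.1,-.1),(-.1,.1))):
        f=(lambda t:proj(im,[*cor(A,t[0],t[1],t[2]),.209-s0])); 
        a=proj(im,[*cor(A,.506,.348,3),.209-s0]); b=proj(im,[*cor(B,.506,.348,3),.209-s0])
        lo,hi=(a[0]+5,b[0]-6) if A[0]>0 else (a[0]+4,a[0]+26)
        for u in range(int(lo),int(hi)):
            v=a[1]+(b[1]-a[1])*(u-a[0])/(b[0]-a[0]); r=np.arange(int(v)-9,int(v)+10); q=g[r,u]
            k=[i for i in range(len(q)-1) if q[i]<140<=q[i+1]]
            if k: i=min(k,key=lambda i:abs(r[i]-v)); out.append((A,B,u,r[i]+(140-q[i])/(q[i+1]-q[i])))
    return out
def cor(c,x,y,deg):
    a=np.radians(deg); return x+c[0]*np.cos(a)-c[1]*np.sin(a), y+c[0]*np.sin(a)+c[1]*np.cos(a)
def res(im,E,x,y,d,s):
    o=[]
    for A,B,u,v in E:
        a=proj(im,[*cor(A,x,y,d),.209-s]); b=proj(im,[*cor(B,x,y,d),.209-s]); o.append(a[1]+(b[1]-a[1])*(u-a[0])/(b[0]-a[0])-v)
    return np.array(o)
def sink(im,img,guess,pose):
    g=cv2.GaussianBlur(img,(3,3),0).min(axis=2).astype(float)
    for _ in range(2):
        E=edges(im,g,guess); r=least_squares(lambda p:res(im,E,*pose,p[0]),[guess],loss='soft_l1',f_scale=.3); guess=r.x[0]
    return guess,len(E),np.abs(r.fun).mean()
def pose0(im):
    g=cv2.GaussianBlur(cv2.imread('pics/scene0.png'),(3,3),0).min(axis=2).astype(float); E=edges(im,g,0)
    r=least_squares(lambda p:res(im,E,p[0],p[1],p[2],0),[.506,.348,3],loss='soft_l1',f_scale=.3,x_scale=[.01,.01,1]); return r.x,np.abs(r.fun).mean()
E
python3 - <<'E'
from h import *
im=env.get_image('scene'); P,e=pose0(im); print(np.round(P,4),e)
for g in(.07,.08): print(sink(im,im['image'],g,P))
cv2.imwrite('pics/raw3.png',im['image'])
# recover earlier gauge pictures
for n,g in(('g1',.018),('g2',.068)):
    a=im['image'].copy(); a[220:370,300:440]=cv2.resize(cv2.imread(f'pics/{n}.png'),(140,150),interpolation=cv2.INTER_AREA); print(n,sink(im,a,g,P))
E
```

```text
[0.5023 0.3474 3.5202] 0.0945808889299481
(np.float64(0.07975454812935365), 54, np.float64(0.14687396880206535))
(np.float64(0.0797545481291198), 54, np.float64(0.14687396879846476))
g1 (np.float64(0.018519412730928272), 56, np.float64(0.2831333604463952))
g2 (np.float64(0.07179347399988462), 55, np.float64(0.25272901614381504))
```

The sink reads 18.5 mm with the hub, 71.8 mm with two large weights and 79.8 mm now. That is only 1.8 mm inside the band, so one more small weight (about 88.5 mm) sits safer. Fetching the one at (.614,.025).

```bash
python3 plan.py .614,.025,.11,91 .614,.025,.036,91
```

```text
t 25.85 p [0.4789 0.1315 0.2805] w 0.0255 g 0.0 F [-0.1  0.3  0. ]
.614,.025,.11,91 -> shift [-0.114  0.129  0.17 ] rz 0.036 deg -2 rows 4 q6~ 1
.614,.025,.036,91 -> shift [0.    0.    0.074] rz -0.0 deg 0 rows 2 q6~ 1
```

```bash
python3 -m pendant '[[0.3,-0.03,0.034,0.04,0,0,0],[0.3,-0.06,0.068,0.085,0,0,0.036],[0.3,-0.09,0.102,0.13,0,0,0.036],[0.3,-0.114,0.129,0.17,0,0,0.036],[0.3,-0.114,0.129,0.17,0,0,0.036]]'|grep -E 'pos'; python3 plan.py .614,.025,.036,91
```

```text
position: [0.6137, 0.0238, 0.1062]
t 26.48 p [0.6137 0.0238 0.1062] w 0.0254 g 0.0 F [ 0.4  1.6 -0.3]
.614,.025,.036,91 -> shift [0.001 0.    0.07 ] rz -0.001 deg 0 rows 2 q6~ 1
```

```bash
python3 -m pendant '[[0.3,0.001,0,0.04,0,0,0],[0.3,0.001,0,0.07,0,0,0],[0.3,0.001,0,0.07,0,0,0]]'|grep -E 'pos|ft'; python3 -m pendant '[[0,0,0,0,0,0,0],[0,0,0,0,0,0,0],[0,0,0,0,0,0,0]]' 60|grep -E 'pos|ft|wid|gripper';python3 -m pendant '[[0,0,0,-0.05,0,0,0],[0,0,0,-0.11,0,0,0],[0,0,0,-0.17,0,0,0],[0,0,0,-0.21,0,0,0],[0,0,0,-0.21,0,0,0]]'|grep -E 'pos|ft|wid|gripper'; python3 plan.py .5,.275,.25,93 .5,.275,.16,93
```

```text
position: [0.6128, 0.0264, 0.0398]
ft_force: [-0.9, 0.6, 0.2]
position: [0.6146, 0.0251, 0.0423]
ft_force: [-1.5, 3.8, 7.2]
grip_width: 0.0084
gripper_force: 62.7
position: [0.6144, 0.0245, 0.2544]
ft_force: [0.6, 0.4, -1.4]
grip_width: 0.0082
gripper_force: 61.6
t 27.85 p [0.6144 0.0245 0.2544] w 0.0082 g 61.6 F [ 0.6  0.4 -1.4]
.5,.275,.25,93 -> shift [ 0.252 -0.11   0.004] rz -0.036 deg 2 rows 5 q6~ 26
.5,.275,.16,93 -> shift [0.   0.   0.09] rz -0.0 deg 0 rows 2 q6~ 26
```

```bash
python3 -m pendant '[[0,0.055,-0.022,0,0,0,0],[0,0.11,-0.044,0,0,0,-0.036],[0,0.165,-0.066,0,0,0,-0.036],[0,0.22,-0.088,0,0,0,-0.036],[0,0.259,-0.1,0,0,0,-0.036]]'|grep -E 'pos|ft|wid|gripper';  python3 -m pendant '[[0,0,0,0.04,0,0,0],[0,0,0,0.07,0,0,0],[0,0,0,0.085,0,0,0],[0,0,0,0.091,0,0,0],[0,0,0,0.095,0,0,0]]'|grep -E 'pos|ft|wid|gripper'
```

```text
position: [0.5077, 0.2838, 0.2495]
ft_force: [0.2, 0.2, -0.5]
grip_width: 0.008
gripper_force: 61.6
position: [0.5098, 0.2819, 0.1559]
ft_force: [-0.4, -0.7, 0.8]
grip_width: 0.0081
gripper_force: 61.8
```

```bash
python3 -m pendant '[[0.25,0,0,0,0,0,0],[0.25,0,0,0,0,0,0],[0.25,0,0,0,0,0,0]]'|grep -E 'pos|ft|wid'; python3 -m pendant '[[0.25,0,0,-0.06,0,0,0],[0.25,0,0,-0.12,0,0,0],[0.25,-0.06,0,-0.12,0,0,0],[0.25,-0.12,0,-0.12,0,0,0],[0.25,-0.18,0,-0.12,0,0,0]]'|grep -E 'pos|ft|wid'; python3 - <<'E'
from h import *
im=env.get_image('scene'); P,e=pose0(im); print(sink(im,im['image'],.087,P)); 
ims=weights([('b',.684,-.06),('s',.455,-.057)])
a=im['image']; o=np.hstack([cv2.resize(a[290:345,325:375],None,fx=8,fy=8,interpolation=2),cv2.resize(a[220:330,310:410],None,fx=4,fy=4,interpolation=2)]); cv2.imwrite('pics/g4.png',o)
E
python3 plan.py .455,-.057,.11,109 .455,-.057,.038,109
```

```text
position: [0.5096, 0.282, 0.1558]
ft_force: [-0.1, -0.4, 0.5]
grip_width: 0.0217
position: [0.5188, 0.1005, 0.2758]
ft_force: [1.5, 0.7, -0.5]
grip_width: 0.0216
(np.float64(0.08840479334837804), 54, np.float64(0.11285600807897875))
b [ 0.684 -0.06  -6.7    0.104]
s [ 0.455 -0.057 18.58   0.146]
t 30.25 p [0.5191 0.0999 0.2756] w 0.0211 g 0.0 F [ 1.1 -0.1  0.3]
.455,-.057,.11,109 -> shift [-0.154 -0.072  0.166] rz -0.283 deg 16 rows 4 q6~ -26
.455,-.057,.038,109 -> shift [0.    0.    0.072] rz -0.0 deg 0 rows 2 q6~ -26
```

View pics/g4.png

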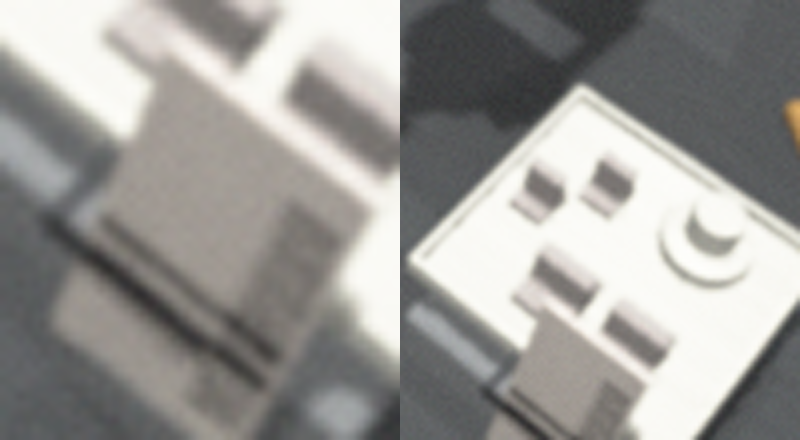

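The pointer is now between the marks, near the lower one as seen from above; parallax makes it look low. The measured sink is 88.4 mm, inside the band. Now the leftovers, starting with the small one.

```bash
python3 -m pendant '[[0.3,-0.04,-0.018,0.04,0,0,-0.1],[0.3,-0.08,-0.036,0.085,0,0,-0.2],[0.3,-0.12,-0.054,0.13,0,0,-0.283],[0.3,-0.154,-0.072,0.168,0,0,-0.283],[0.3,-0.154,-0.072,0.168,0,0,-0.283]]'|grep -E 'pos'; python3 plan.py .455,-.057,.036,109
```

```text
position: [0.4537, -0.0557, 0.1055]
t 30.88 p [ 0.4537 -0.0557  0.1055] w 0.0256 g 0.0 F [0.9 0.6 0.4]
.455,-.057,.036,109 -> shift [-0.002  0.001  0.07 ] rz 0.002 deg 0 rows 2 q6~ -26
```

```bash
python3 -m pendant '[[0.3,-0.002,0.001,0.04,0,0,0],[0.3,-0.002,0.001,0.07,0,0,0],[0.3,-0.002,0.001,0.07,0,0,0]]'|grep -E 'pos|ft'; python3 -m pendant '[[0,0,0,0,0,0,0],[0,0,0,0,0,0,0],[0,0,0,0,0,0,0]]' 60|grep -E 'pos|ft|wid|gripper';python3 -m pendant '[[0,0,0,-0.05,0,0,0],[0,0,0,-0.1,0,0,0],[0,0,0,-0.15,0,0,0],[0,0,0,-0.15,0,0,0]]'|grep -E 'pos|ft|wid|gripper'; python3 plan.py .546,-.276,.18,80 .546,-.276,.068,80
```

```text
position: [0.4569, -0.0556, 0.0369]
ft_force: [0.1, -0.1, 0.9]
position: [0.4576, -0.0568, 0.0387]
ft_force: [1.1, 4.3, 8.5]
grip_width: 0.0084
gripper_force: 62.7
position: [0.4579, -0.0573, 0.1911]
ft_force: [0.2, -0.3, -0.3]
grip_width: 0.0083
gripper_force: 61.7
t 32.12 p [ 0.4579 -0.0573  0.1911] w 0.0083 g 61.7 F [ 0.2 -0.3 -0.3]
.546,-.276,.18,80 -> shift [-0.235  0.011  0.011] rz 0.51 deg -29 rows 4 q6~ -17
.546,-.276,.068,80 -> shift [0.    0.    0.112] rz -0.0 deg 0 rows 2 q6~ -17
```

```bash
python3 -m pendant '[[0,-0.06,0.003,0,0,0,0.13],[0,-0.12,0.006,0,0,0,0.26],[0,-0.18,0.009,0,0,0,0.39],[0,-0.235,0.011,0.011,0,0,0.51],[0,-0.235,0.011,0.011,0,0,0.51]]'|grep -E 'pos|ft|wid|gripper'; python3 plan.py .546,-.276,.10,80 .546,-.276,.066,80; python3 - <<'E'
from h import *
im=env.get_image('scene'); cv2.imwrite('pics/d1.png',cv2.resize(im['image'][110:250,100:300],None,fx=4,fy=4,interpolation=2)); P,e=pose0(im); print(sink(im,im['image'],.087,P))
E
```

```text
position: [0.5442, -0.278, 0.1736]
ft_force: [-0.4, -0.1, -0.3]
grip_width: 0.008
gripper_force: 61.6
t 32.75 p [ 0.5442 -0.278   0.1736] w 0.008 g 61.6 F [-0.4 -0.1 -0.3]
.546,-.276,.10,80 -> shift [0.002 0.001 0.074] rz -0.004 deg 0 rows 2 q6~ -17
.546,-.276,.066,80 -> shift [0.    0.    0.034] rz -0.0 deg 0 rows 1 q6~ -17
(np.float64(0.0876713552429649), 54, np.float64(0.05679502550644073))
```

View pics/d1.png

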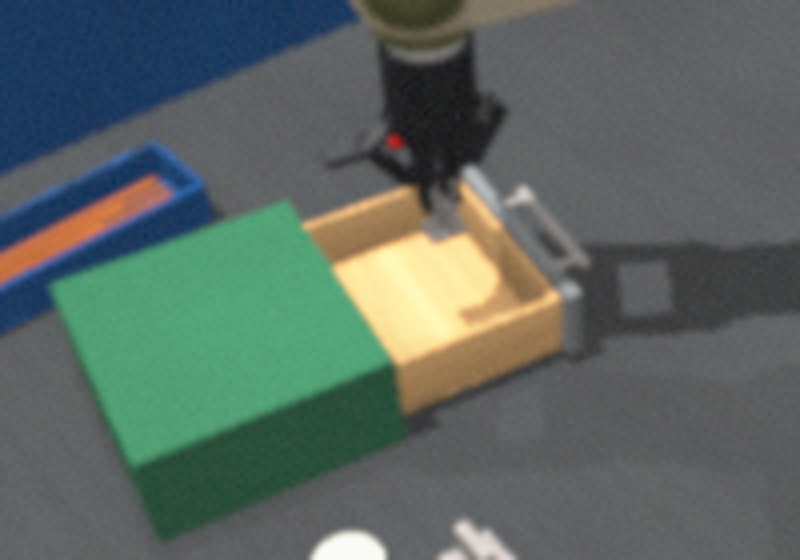

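The small weight hangs in the gripper above the drawer, and the scale now reads 87.7 mm. Lowering.

```bash
python3 -m pendant '[[0,0.002,0.001,0.05,0,0,0],[0,0.002,0.001,0.09,0,0,0],[0,0.002,0.001,0.108,0,0,0],[0,0.002,0.001,0.108,0,0,0]]'|grep -E 'pos|ft|wid'; python3 -m pendant '[[0,0,0,0.003,0,0,0],[0,0,0,0.003,0,0,0]]'|grep -E 'pos|ft|wid'
```

```text
position: [0.5451, -0.2717, 0.0674]
ft_force: [-0.2, -0.7, -0.7]
grip_width: 0.008
position: [0.546, -0.2733, 0.0662]
ft_force: [0.3, 0.0, -1.1]
grip_width: 0.0085
```

```bash
python3 -m pendant '[[0,0,0,0.004,0,0,0],[0,0,0,0.004,0,0,0]]'|grep -E 'pos|ft|wid'; python3 -m pendant '[[0.25,0,0,0.001,0,0,0],[0.25,0,0,0.001,0,0,0],[0.25,0,0,0.001,0,0,0]]'|grep -E 'pos|ft|wid';python3 -m pendant '[[0.25,0,0,-0.05,0,0,0],[0.25,0,0,-0.11,0,0,0],[0.25,0,0,-0.11,0,0,0]]'|grep -E 'pos|ft|wid'; python3 plan.py .684,-.06,.12,84 .684,-.06,.036,84
```

```text
position: [0.5457, -0.2734, 0.0612]
ft_force: [-0.5, -0.4, -2.4]
grip_width: 0.0082
position: [0.5459, -0.2734, 0.0604]
ft_force: [-0.6, -0.9, -0.9]
grip_width: 0.0214
position: [0.5473, -0.2744, 0.1754]
ft_force: [0.1, 0.6, 0.2]
grip_width: 0.0212
t 34.55 p [ 0.5473 -0.2744  0.1754] w 0.0212 g 0.0 F [0.1 0.6 0.2]
.684,-.06,.12,84 -> shift [0.235 0.097 0.055] rz -0.07 deg 4 rows 5 q6~ 1
.684,-.06,.036,84 -> shift [0.    0.    0.084] rz -0.0 deg 0 rows 2 q6~ 1
```

```bash
python3 -m pendant '[[0.3,0.05,0.02,0,0,0,-0.07],[0.3,0.1,0.041,0,0,0,-0.07],[0.3,0.15,0.062,0,0,0,-0.07],[0.3,0.2,0.083,0.02,0,0,-0.07],[0.3,0.235,0.097,0.055,0,0,-0.07]]'|grep -E 'pos'; python3 - <<'E'
from h import *
ims=[env.get_image('scene')]
print(np.round(fit(ims,'b',.684,-.06),3))
for n in('top','scene'):
    im=env.get_image(n)
    for d in env.tip_of(n,'small0_mid')[:4]: print(n,round(d['conf'],2),np.round(at(im,d['centre'],.041),3)[:2])
E
python3 plan.py .684,-.06,.036,84
```

```text
position: [0.6833, -0.0567, 0.1148]
[ 0.684 -0.06  -5.026  0.055]
top 0.62 [ 0.553 -0.278]
t 35.42 p [ 0.682  -0.0595  0.1154] w 0.0256 g 0.0 F [-0.2  0.5  0.6]
.684,-.06,.036,84 -> shift [-0.     0.002  0.079] rz -0.0 deg 0 rows 2 q6~ 1
```

```bash
python3 -m pendant '[[0.3,0,0.002,0.045,0,0,0],[0.3,0,0.002,0.079,0,0,0],[0.3,0,0.002,0.079,0,0,0]]'|grep -E 'pos|ft'; python3 -m pendant '[[0,0,0,0,0,0,0],[0,0,0,0,0,0,0],[0,0,0,0,0,0,0]]' 70|grep -E 'pos|ft|wid|gripper';python3 -m pendant '[[0,0,0,-0.05,0,0,0],[0,0,0,-0.1,0,0,0],[0,0,0,-0.16,0,0,0],[0,0,0,-0.16,0,0,0]]'|grep -E 'pos|ft|wid|gripper'; python3 plan.py .532,-.354,.19,80 .532,-.354,.07,80
```

```text
position: [0.6829, -0.0603, 0.0352]
ft_force: [0.2, 0.1, 0.6]
position: [0.685, -0.0598, 0.0387]
ft_force: [-0.1, -1.8, 7.2]
grip_width: 0.0104
gripper_force: 72.0
position: [0.6856, -0.0591, 0.2026]
ft_force: [-0.1, -0.1, -3.6]
grip_width: 0.0101
gripper_force: 70.7
t 36.67 p [ 0.6856 -0.0591  0.2026] w 0.0101 g 70.7 F [-0.1 -0.1 -3.6]
.532,-.354,.19,80 -> shift [-0.309 -0.122  0.013] rz 0.07 deg -4 rows 6 q6~ -24
.532,-.354,.07,80 -> shift [0.   0.   0.12] rz -0.0 deg 0 rows 2 q6~ -24
```

```bash
python3 -m pendant '[[0,-0.055,-0.022,0,0,0,0],[0,-0.11,-0.044,0,0,0,0.07],[0,-0.165,-0.065,0,0,0,0.07],[0,-0.22,-0.087,0,0,0,0.07],[0,-0.275,-0.109,0,0,0,0.07]]'|grep -E 'pos|ft|wid'; python3 -m pendant '[[0,-0.034,-0.011,0.01,0,0,0],[0,-0.034,-0.011,0.01,0,0,0]]'|grep -E 'pos|ft|wid|gripper'; python3 plan.py .532,-.354,.066,80
```

```text
position: [0.5456, -0.3222, 0.1952]
ft_force: [1.3, -0.7, -2.3]
grip_width: 0.01
position: [0.5283, -0.3544, 0.1843]
ft_force: [0.4, 1.2, -1.9]
grip_width: 0.0104
gripper_force: 70.5
t 37.55 p [ 0.5283 -0.3544  0.1843] w 0.0104 g 70.5 F [ 0.4  1.2 -1.9]
.532,-.354,.066,80 -> shift [0.001 0.004 0.118] rz -0.004 deg 0 rows 2 q6~ -24
```

```bash
python3 -m pendant '[[0,0.001,0.003,0.045,0,0,0],[0,0.001,0.003,0.085,0,0,0],[0,0.001,0.003,0.112,0,0,0],[0,0.001,0.003,0.119,0,0,0],[0,0.001,0.003,0.119,0,0,0]]'|grep -E 'pos|ft|wid'; python3 -m pendant '[[0,0,0,0.004,0,0,0],[0,0,0,0.004,0,0,0]]'|grep -E 'pos|ft|wid'
```

```text
position: [0.5339, -0.3518, 0.0677]
ft_force: [0.9, 0.2, -2.7]
grip_width: 0.0101
position: [0.5336, -0.3523, 0.0639]
ft_force: [0.2, -0.4, -3.0]
grip_width: 0.01
```

```bash
python3 -m pendant '[[0,0,0,0.003,0,0,0],[0,0,0,0.003,0,0,0]]'|grep -E 'pos|ft|wid'; python3 -m pendant '[[0.3,0,0,0.001,0,0,0],[0.3,0,0,0.001,0,0,0],[0.3,0,0,0.001,0,0,0]]'|grep -E 'pos|ft|wid';python3 -m pendant '[[0.3,0,0,-0.05,0,0,0],[0.3,0,0,-0.11,0,0,0],[0.3,0,0,-0.11,0,0,0]]'|grep -E 'pos|ft|wid'; python3 plan.py .4143,-.2935,.13,80 .4143,-.2935,.064,80
```

```text
position: [0.5336, -0.3524, 0.0607]
ft_force: [-0.0, -0.7, -0.7]
grip_width: 0.0102
position: [0.5335, -0.3523, 0.0595]
ft_force: [0.2, -0.0, 0.7]
grip_width: 0.0252
position: [0.5348, -0.3535, 0.1746]
ft_force: [-1.0, 0.3, -1.0]
grip_width: 0.0254
t 39.42 p [ 0.5348 -0.3535  0.1746] w 0.0254 g 0.0 F [-1.   0.3 -1. ]
.4143,-.2935,.13,80 -> shift [ 0.038 -0.129  0.045] rz 0.0 deg 0 rows 3 q6~ -25
.4143,-.2935,.064,80 -> shift [0.    0.    0.066] rz -0.0 deg 0 rows 2 q6~ -25
```

```bash
python3 -m pendant '[[0.3,0.015,-0.05,0,0,0,0],[0.3,0.03,-0.1,0.02,0,0,0],[0.3,0.038,-0.129,0.045,0,0,0],[0.3,0.038,-0.129,0.045,0,0,0]]'|grep -E 'pos'; python3 plan.py .4143,-.294,.064,80;  python3 - <<'E'
from h import *
im=env.get_image('scene'); cv2.imwrite('pics/d2.png',cv2.resize(im['image'][110:350,100:440],None,fx=2.3,fy=2.3,interpolation=2)); P,e=pose0(im); print(sink(im,im['image'],.087,P))
for n in('top','scene'):
    im=env.get_image(n)
    for d in env.tip_of(n,'cab_drawer0_handle')[:2]: print(n,round(d['conf'],2),np.round(at(im,d['centre'],.062),3)[:2])
E
```

```text
position: [0.4109, -0.2908, 0.1227]
t 39.92 p [ 0.4109 -0.2908  0.1227] w 0.0258 g 0.0 F [-0.4 -0.8  0.1]
.4143,-.294,.064,80 -> shift [-0.003  0.004  0.059] rz -0.001 deg 0 rows 1 q6~ -25
(np.float64(0.08772914685769971), 54, np.float64(0.05981632112102394))
top 0.91 [ 0.408 -0.29 ]
top 0.6 [ 0.429 -0.549]
scene 0.97 [ 0.409 -0.293]
scene 0.27 [0.512 0.384]
```

View pics/d2.png

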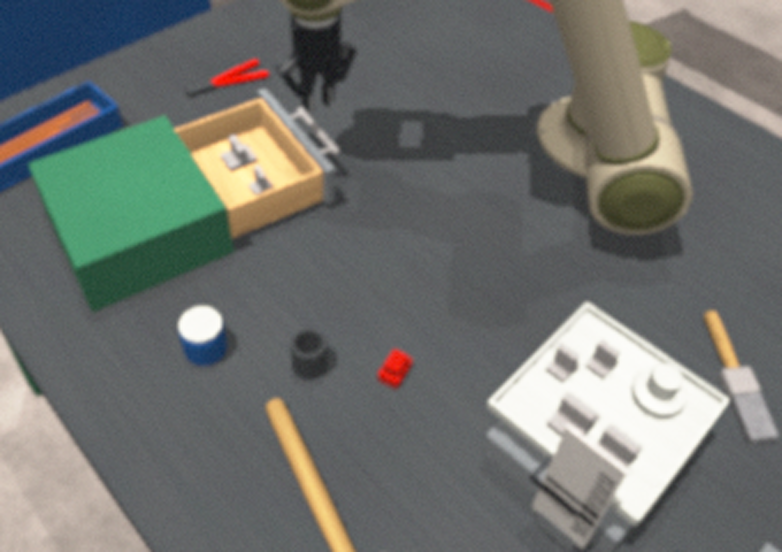

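Both leftover weights are upright in the drawer, the bench is otherwise unchanged, and the scale is steady at 87.7 mm. Grip the handle and push it home.

```bash
python3 -m pendant '[[0.3,-0.003,0.003,0.03,0,0,0],[0.3,-0.003,0.003,0.059,0,0,0],[0.3,-0.003,0.003,0.059,0,0,0]]'|grep -E 'pos|ft'; python3 -m pendant '[[0,0,0,0,0,0,0],[0,0,0,0,0,0,0],[0,0,0,0,0,0,0]]' 50|grep -E 'pos|ft|wid|gripper';python3 -m pendant '[[0,0,0.015,0,0,0,0],[0,0,0.04,0,0,0,0],[0,0,0.07,0,0,0,0],[0,0,0.1,0,0,0,0],[0,0,0.125,0,0,0,0]]'|grep -E 'pos|ft|wid|gripper'
```

```text
position: [0.4159, -0.2962, 0.0645]
ft_force: [-0.2, 0.3, -0.1]
position: [0.4157, -0.2961, 0.0658]
ft_force: [1.0, -0.2, 0.0]
grip_width: 0.0088
gripper_force: 48.8
position: [0.5393, -0.3179, 0.0658]
ft_force: [-3.0, -3.3, 1.0]
grip_width: 0.0093
gripper_force: 49.3
```

```bash
python3 -m pendant '[[0,0,0.015,0,0,0,0],[0,0,0.028,0,0,0,0],[0,0,0.036,0,0,0,0],[0,0,0.036,0,0,0,0]]'|grep -E 'pos|ft|wid|gripper'; python3 -m pendant '[[0,0,0.004,0,0,0,0],[0,0,0.004,0,0,0,0]]'|grep -E 'pos|ft'
```

```text
position: [0.5745, -0.3241, 0.0658]
ft_force: [0.2, -0.3, 3.1]
grip_width: 0.0089
gripper_force: 49.6
position: [0.5775, -0.3246, 0.0657]
ft_force: [-2.8, -0.3, 5.1]
```

```bash
python3 -m pendant '[[0,0,0.003,0,0,0,0],[0,0,0.003,0,0,0,0]]'|grep -E 'pos|ft'; python3 -m pendant '[[0,0,0.003,0,0,0,0],[0,0,0.003,0,0,0,0]]'|grep -E 'pos|ft'
```

```text
position: [0.5777, -0.3247, 0.0657]
ft_force: [-18.3, 2.9, 12.5]
position: [0.5779, -0.3247, 0.0656]
ft_force: [-32.5, 4.0, 20.4]
```

```bash
python3 -m pendant '[[0,0,-0.004,0,0,0,0],[0,0,-0.004,0,0,0,0]]'|grep -E 'pos|ft'; python3 -m pendant '[[0.3,0,0,0,0,0,0],[0.3,0,0,0,0,0,0],[0.3,0,0,0,0,0,0]]'|grep -E 'pos|ft|wid'; python3 -m pendant '[[0.3,0,0,-0.05,0,0,0],[0.3,0,0,-0.1,0,0,0],[0.3,-0.03,-0.06,-0.12,0,0,0],[0.3,-0.03,-0.12,-0.12,0,0,0],[0.3,-0.03,-0.18,-0.12,0,0,0]]'|grep -E 'pos|ft'; python3 - <<'E'
from h import *
im=env.get_image('scene'); im2=env.get_image('top')
cv2.imwrite('pics/f.png',np.hstack([cv2.resize(im['image'][110:230,110:250],None,fx=2.8,fy=2.8,interpolation=2),cv2.resize(im2['image'][120:240,270:410],None,fx=2.8,fy=2.8,interpolation=2)])); P,e=pose0(im); print(sink(im,im['image'],.087,P))
E
```

```text
position: [0.5777, -0.3246, 0.0657]
ft_force: [-12.1, 0.6, 9.1]
position: [0.58, -0.3248, 0.0651]
ft_force: [0.7, 0.4, 0.2]
grip_width: 0.0257
position: [0.3972, -0.3233, 0.1855]
ft_force: [0.1, -0.7, 0.9]
(np.float64(0.08734390099557297), 54, np.float64(0.04697188417250002))
```

View pics/f.png

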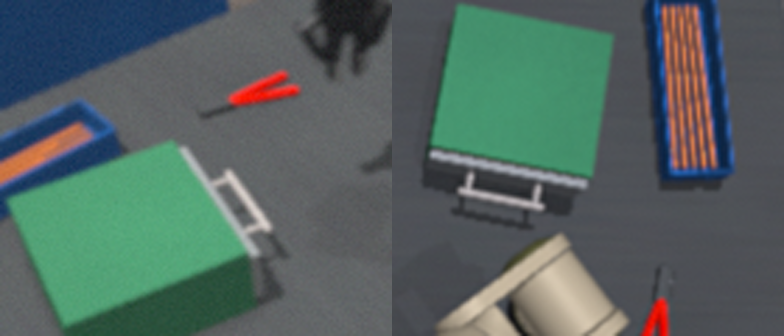

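The drawer front sits flush with no wood showing, the pliers are undisturbed, and the scale is steady at 87.3 mm. Handing the job in.

```bash
python3 -c "
from rig import env
print(env.close_job())"
```

```text
the job is handed in; nothing more can be done
None
```

Job handed in: the hub, two large and two small weights are on the pan (sunk about 87 mm, pointer between the marks), the leftover large and small weights are in the drawer, which is pushed fully home, and nothing else on the bench was seen to move.

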